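# Sort the bench oddments into the lined trays

### The job

Sort the oddments on the bench into the three lined trays: both wooden offcuts (the pale block and the small orange-brown block) together in the green tray, the wedge in the red tray, the tape measure in the blue tray. Lower each thing onto the tray floor rather than dropping it, the same way up as it is now, with nothing stacked or propped on a rim; leave the wax tin and the coaster where they are.

Things in the scene. Friction and masses are not known exactly. Their poses are not given: they have to be found in the camera images.
- pale_block: Sawn block of pale wood, 36 mm (its x) by 105 mm (its y), 42 mm tall, about 110 g. Origin: centre of its underside; z up. Grasp across the 36 mm.
- brown_block: Small sawn block of orange-brown wood, 45 mm (its x) by 60 mm (its y), 30 mm tall, about 60 g. Origin: centre of its underside; z up. Grasp across the 45 mm. (The much larger tan sanding block close in front of the robot is not it and is fixed.)
- wedge: Pale hardwood wedge, 34 mm wide (its x, upright parallel sides) by 110 mm long (its y); the flat top slopes evenly from 28 mm high at the thick end (-y) to 4 mm at the thin end (+y); its centre of mass lies 16 mm to the thick side. About 50 g. Origin: centre of its underside; z up. Grasp across the 34 mm, on the thick half.
- tape_measure: Yellow and black tape measure standing on its edge, 31 mm thick (its x) by 79 mm (its y, including a thin hook that stands out at one end), 63 mm tall, about 280 g. It may rock a little when set down. Origin: under the middle of its length, at its underside; the case itself reaches from y -31 to +38 mm; z up. Grasp across the 31 mm.
- green_tray: Square open plywood tray fixed to the bench, lined and labelled in green (the only green tray): 140x140 mm outside, 130x130 mm inside, walls 5 mm thick and 22 mm high; the floor inside is 6.5 mm above the bench. Origin: centre of its underside, at bench height; x and y run along its sides, z up. The three trays swap places between starts and are turned by up to 0.1 rad.
- red_tray: Square open plywood tray fixed to the bench, lined and labelled in red (the only red tray): 140x140 mm outside, 130x130 mm inside, walls 5 mm thick and 22 mm high; the floor inside is 6.5 mm above the bench. Origin: centre of its underside, at bench height; x and y run along its sides, z up. The three trays swap places between starts and are turned by up to 0.1 rad.
- blue_tray: Square open plywood tray fixed to the bench, lined and labelled in blue (the only blue tray): 140x140 mm outside, 130x130 mm inside, walls 5 mm thick and 22 mm high; the floor inside is 6.5 mm above the bench. Origin: centre of its underside, at bench height; x and y run along its sides, z up. The three trays swap places between starts and are turned by up to 0.1 rad.
- wax_tin: Round white tin with a red band, 68 mm across, 43 mm tall, loose; not part of the job. Origin: centre of its underside.
- coaster: Flat round red-brown wooden coaster, 90 mm across, 10 mm thick, loose; not part of the job. Origin: centre of its underside.
Things that resemble listed ones, but are neither listed nor needed, are in the scene too. Leave any yellow look-alike of the wedge alone.

How it is judged (in metres and radians):
At the end, for the whole second after the job is handed in: Both blocks in the green tray, wedge in the red, tape measure in the blue: origin within 60 mm of the tray centre along both tray axes and less than 13 mm above the tray's underside, upright within 0.15 rad, released, at rest (x of pale_block in the frame of green_tray between -0.06 and 0.06 m and y of pale_block in the frame of green_tray between -0.06 and 0.06 m and z of pale_block in the frame of green_tray between 0 and 0.013 m and angle between each of pale_block, brown_block, wedge, tape_measure's own z axis and vertical below 0.15 rad and linear speed of each of pale_block, brown_block, wedge, tape_measure below 0.04 m/s and contact force between each of pale_block, brown_block, wedge, tape_measure and the fingers below 0.05 N and x of brown_block in the frame of green_tray between -0.06 and 0.06 m and y of brown_block in the frame of green_tray between -0.06 and 0.06 m and z of brown_block in the frame of green_tray between 0 and 0.013 m and x of wedge in the frame of red_tray between -0.06 and 0.06 m and y of wedge in the frame of red_tray between -0.06 and 0.06 m and z of wedge in the frame of red_tray between 0 and 0.013 m and x of tape_measure in the frame of blue_tray between -0.06 and 0.06 m and y of tape_measure in the frame of blue_tray between -0.06 and 0.06 m and z of tape_measure in the frame of blue_tray between 0 and 0.013 m); the robot touches nothing.
It fails at once if an oddment is dropped (faster than 0.6 m/s while no finger touches it) ((linear speed of pale_block above 0.6 m/s and contact force between pale_block and the fingers below 0.02 N) or (linear speed of brown_block above 0.6 m/s and contact force between brown_block and the fingers below 0.02 N) or (linear speed of wedge above 0.6 m/s and contact force between wedge and the fingers below 0.02 N) or (linear speed of tape_measure above 0.6 m/s and contact force between tape_measure and the fingers below 0.02 N)).
It fails at once if the wax tin is shifted by more than 20 mm (distance of wax_tin from where it was at the start of the episode above 0.02 m).
It fails at once if the coaster is shifted by more than 20 mm (distance of coaster from where it was at the start of the episode above 0.02 m).
It also fails if it takes over 115 s, if anything falls off the work surface, if the arm or the gripper's body presses on something with over 40 N, if the wrist force passes 120 N, or if a joint passes its speed limit or range.

### The arm

A 6-joint arm with a two-finger parallel gripper is mounted at the origin on the work surface; the furniture and walls round the work are solid. World frame = base frame: x ahead of the robot, y to its left, z up, the work surface at z = 0. Lengths are in m, angles in degrees, forces in N, time in s.
With the tool pointing down it reaches from about 0.35 to 0.875 m from the base axis. Payload 15.5 kg.
Tool frame: the origin (TCP) lies on the centre line of the jaws, within the pads' length; the fingertips stand 8 mm ahead of it and the grasp point (between the pads) lies 11 mm behind it (robot.tip_reach is the distance from the TCP to the fingertips, in m); z points along the fingers, y is the line along which they close (so a half turn about z gives the same grasp; the last joint's range is limited). The gripper opens to 85 mm and grips with 20 to 120 N. Pads are 22 mm wide; open, the fingers measure 114 mm over their backs; the gripper's body (76 mm by 85 mm) begins 54 mm behind the grasp point. The pads swing forward as they close: fully open they stand 13 mm farther back than shut.
Start: joints at [-80.587, 28.281, 77.091, -0, 74.628, -5.472], TCP at [0.161, -0.604, 0.239] pointing down, gripper open.
Joint ranges: [-166.48, 166.48], [-47.26, 123.95], [12.59, 153.08], [-70.14, 250.14], [6.76, 159.57], [-176.63, 176.63]. Speed limits (degrees/s): [108.29, 108.29, 147.25, 172.46, 172.46, 172.46].

### API

Orientations are given as a 3x3 rotation matrix whose columns are the frame's x, y, z axes.
In Python, from plant import monitor, cams, sign_off, robot gives the robot as it stands.
- The arm moves only by the shell command python3 -m jog 'ROWS' [OPENING] [FORCE]. ROWS is JSON, a list of rows, each a list of 2 entries, a list of its own where there are three numbers: the shift along the world's x, y, z in units of 200 mm (1.0 is 200 mm), then the turn, a rotation vector about the world's x, y, z in units of 360 degrees (1.0 is 360 degrees). In form: [[[dx, dy, dz], [wx, wy, wz]], ...]. A call has 1 to 20 rows; each row shifts and turns the commanded pose from where the row before left it; what a row does not reach is not made up. A row lasts 1/8 s, in which the tool goes at most 62.5 mm and 10.7 degrees, less where a joint would pass 70% of its speed; a pose out of reach is approached as far as the arm can. A call with a number of a shift or a turn outside -1 to 1 is refused whole. A call with a gripper value outside its range is refused whole. OPENING is the opening, from -1 (shut) to 1 (fully open), set as the call begins (- or left out, the last holds). The fingers move at their own pace and stop on an object; FORCE is the grip in N (left out, the last holds). Time passes only in rows, so rows that do not move let the fingers close. It gives the time, the measured TCP pose, the force, the opening and the grip force at its end, in the units of the state.
- monitor.get_state(): the state, without advancing time (a new reading comes with each control period).
- cams.snapshot(name): name is "side" or "top"; returns the picture (400x640x3 uint8, red, green, blue); there is no depth.
- cams.calibration(name): a dict with "intrinsics" (3x3 intrinsics, pixels), "world_from_camera" (4x4, takes a point from camera to world coordinates). Camera axes: x right, y down, z forward; pixel columns grow to the right and rows downward; lengths in m; the calibration is good to about 2 mm. A picture is of the moment at which its call begins. calibration takes no time and is no camera call.
- sign_off(): hands the job in; it is judged then, once.
Trained networks look in the newest picture that a camera, given by its name, has taken for a name from the list of things; names that differ only in an ending like _2 or _b are one class to them, and where a whole thing is asked for, a point or a joint stands for the part that bears it (a point fixed in the world has none). Each returns a list of dicts, best first, with "score" (0 to 1); they miss things now and then, are a little off and sometimes report something else, mostly with a low value. They report only what shows in the picture. A call takes as long as a camera call. They do not tell look-alikes from the thing itself.
- cams.outline_of(camera, query): "region" (400x640 bool, what is visible of it).
- cams.spot_point(camera, query): "xyz" ([x, y, z] in m, in world coordinates, good to about 4 mm: a listed point, or the origin of a listed thing).
The state is a dict: "time": time; "joints": joint angles; "qd": joint speeds; "tau": joint torques, N m; "tool_pos": TCP position; "tcp_rot": TCP orientation; "force": force on the tool from outside, world axes, zero at the start; "torque": the same for the moment, N m; "width": opening from 0.0 (shut) to 1.0 (fully open); "grip_force": force on a finger pad.
Only numpy, scipy, OpenCV 4.12 (cv2) and the standard library are available. Lean on these libraries where they do the work, as an engineer would, in place of code of your own. Each camera call takes 0.05 s, during which the arm holds its last target. There are 200 camera calls.

## Working session

There is one attempt and no reset: what is moved stays moved. The work goes in short steps, Python scripts to look and compute and a shell command to move; the robot and the scene stay as the last step left them, time stands still between calls to the robot, and variables do not carry over. Pictures are saved under pics/ and viewed, at most 14 in all, crops included, and the job is handed in when it is done.

```bash
mkdir -p pics
cat > h.py <<'E'
import numpy as np, cv2
from plant import monitor, cams, sign_off, robot
def save(cam,name):
    im=cams.snapshot(cam); cv2.imwrite(f'pics/{name}.png',im[:,:,::-1]); return im
def px(cam,p):
    c=cams.calibration(cam);T=np.linalg.inv(c["world_from_camera"]);q=c["intrinsics"]@(T[:3,:3]@np.array(p)+T[:3,3]);return q[:2]/q[2]
def ray(cam,u,v,z):
    c=cams.calibration(cam);T=np.array(c["world_from_camera"]);d=T[:3,:3]@np.linalg.solve(c["intrinsics"],[u,v,1]);o=T[:3,3];return o+d*(z-o[2])/d[2]
E
python3 - <<'E'
from h import *
np.set_printoptions(precision=3,suppress=True)
save('top','top0');save('side','side0')
for n in "pale_block brown_block wedge tape_measure green_tray red_tray blue_tray wax_tin coaster".split():
    for r in cams.spot_point('top',n)[:3]: print(n,round(r['score'],2),np.array(r['xyz']),px('top',r['xyz']))
print(cams.calibration('top'),cams.calibration('side')['world_from_camera'])
E
```

```text
pale_block 0.79 [0.53  0.197 0.001] [269.233 174.542]
brown_block 0.51 [ 0.433  0.032 -0.002] [317.203 203.065]
wedge 0.82 [ 0.429  0.19  -0.004] [270.739 203.988]
wedge 0.19 [0.526 0.045 0.   ] [313.657 175.896]
tape_measure 0.57 [0.528 0.043 0.001] [313.973 175.486]
tape_measure 0.16 [ 0.425  0.194 -0.   ] [269.442 205.035]
green_tray 0.97 [ 0.41  -0.355  0.   ] [431.635 210.166]
red_tray 0.66 [ 0.569 -0.369  0.   ] [434.524 164.182]
blue_tray 0.86 [0.444 0.375 0.001] [216.392 199.219]
wax_tin 0.67 [0.428 0.193 0.001] [269.607 204.001]
wax_tin 0.65 [ 0.357 -0.195  0.001] [384.431 225.425]
coaster 0.97 [ 0.634 -0.224 -0.003] [391.769 145.913]
{'intrinsics': array([[510.694,   0.   , 321.237],
       [  0.   , 510.694, 204.101],
       [  0.   ,   0.   ,   1.   ]]), 'world_from_camera': array([[ 0.007, -0.988,  0.154,  0.161],
       [-1.   , -0.005,  0.016, -0.01 ],
       [-0.015, -0.154, -0.988,  1.711],
       [ 0.   ,  0.   ,  0.   ,  1.   ]])} [[ 0.752  0.32  -0.576  1.103]
 [ 0.659 -0.373  0.653 -0.751]
 [-0.006 -0.871 -0.491  0.596]
 [ 0.     0.     0.     1.   ]]
```

View pics/top0.png

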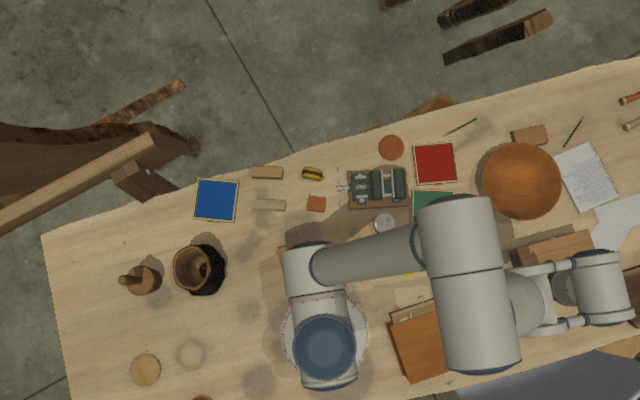

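View pics/side0.png

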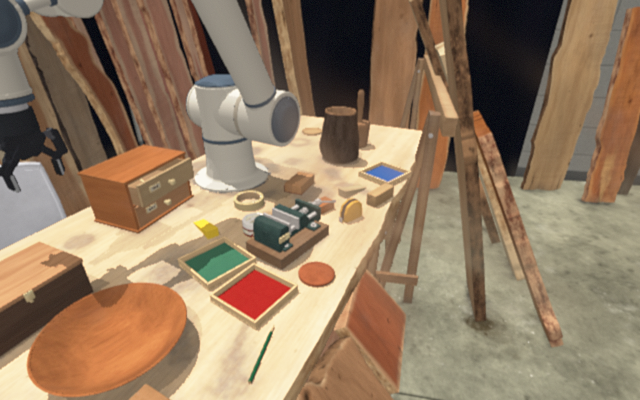

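The top view shows:
- **Pale block:** (267,173)
- **Wedge:** (269,205). Its look-alike is the yellow wedge at (408,275).
- **Tape measure:** (312,174)
- **Brown block:** (316,204). It could be confused with the sanding block near the base, under the arm, or the block at (530,134).
- **Trays:** blue (217,200), red (435,163), green (432,210), partly hidden.
- **Vise:** (377,187), between the brown block and the trays, so I need to pass above it.

Next I'll take a close crop and measure outline orientations.

Run:
```python
from h import *
np.set_printoptions(precision=4,suppress=True)
im=save('top','top1');c=im[140:240,185:345][:,:,::-1];cv2.imwrite('pics/crop1.png',cv2.resize(c,None,fx=5,fy=5,interpolation=cv2.INTER_CUBIC))
H=dict(pale_block=.042,brown_block=.03,wedge=.016,tape_measure=.063,green_tray=.022,red_tray=.022,blue_tray=.022)
for cam in('top','side'):
  if cam=='side': cams.snapshot('side')
  for n,h in H.items():
    for r in cams.outline_of(cam,n)[:2]:
      m=r['region'].astype(np.uint8)
      v,u=np.nonzero(m)
      if len(u)<8: continue
      P=np.array([ray(cam,a,b,h)[:2] for a,b in zip(u,v)])
      (cx,cy),(w,l),a=cv2.minAreaRect((P*1000).astype(np.float32))
      print(cam,n,round(r['score'],2),len(u),'px',u.mean().round(1),v.mean().round(1),'c',P.mean(0),'rect',round(cx),round(cy),round(w),round(l),'ang',round(a,1))
```

```text
top pale_block 0.63 371 px 266.6 172.8 c [0.5276 0.2008] rect 528 201 105 42 ang 87.7
top brown_block 0.72 254 px 316.4 204.1 c [0.4241 0.0337] rect 424 34 61 48 ang 82.1
top wedge 0.73 339 px 268.8 204.8 c [0.423  0.1942] rect 423 193 108 37 ang 86.9
top tape_measure 0.62 178 px 312.1 174.3 c [0.5183 0.0479] rect 519 47 34 63 ang 0.2
top tape_measure 0.46 379 px 266.8 172.7 c [0.5232 0.1975] rect 523 198 104 42 ang 87.3
top green_tray 0.72 1772 px 434.9 163.1 c [ 0.5679 -0.3655] rect 568 -367 148 148 ang 7.0
top green_tray 0.62 620 px 423.9 200.0 c [ 0.4412 -0.3257] rect 448 -327 89 173 ang 37.9
top red_tray 0.94 1840 px 435.2 163.5 c [ 0.5665 -0.3666] rect 567 -366 152 148 ang 4.0
top blue_tray 0.62 1804 px 216.0 200.3 c [0.4366 0.3718] rect 436 371 147 145 ang 84.7
side pale_block 0.6 480 px 380.2 194.9 c [0.5583 0.1641] rect 558 168 78 174 ang 0.9
side brown_block 0.65 144 px 325.9 205.4 c [0.4575 0.0155] rect 457 19 40 101 ang 39.3
side wedge 0.62 208 px 349.6 190.5 c [0.4366 0.1653] rect 435 168 103 60 ang 79.6
side wedge 0.61 234 px 207.1 228.7 c [ 0.2712 -0.2902] rect 270 -288 40 101 ang 79.2
side tape_measure 0.82 432 px 350.0 210.3 c [ 0.5654 -0.0059] rect 564 -2 60 140 ang 34.8
side green_tray 0.57 2425 px 216.2 262.8 c [ 0.4279 -0.3686] rect 424 -364 152 163 ang 87.8Traceback (most recent call last):
  File "<stdin>", line 12, in <module>
  File "h.py", line 8, in ray
    c=cams.calibration(cam);T=np.array(c["world_from_camera"]);d=T[:3,:3]@np.linalg.solve(c["intrinsics"],[u,v,1]);o=T[:3,3];return o+d*(z-o[2])/d[2]
ValueError: time passes only in moves, steps and waits
```

View pics/crop1.png

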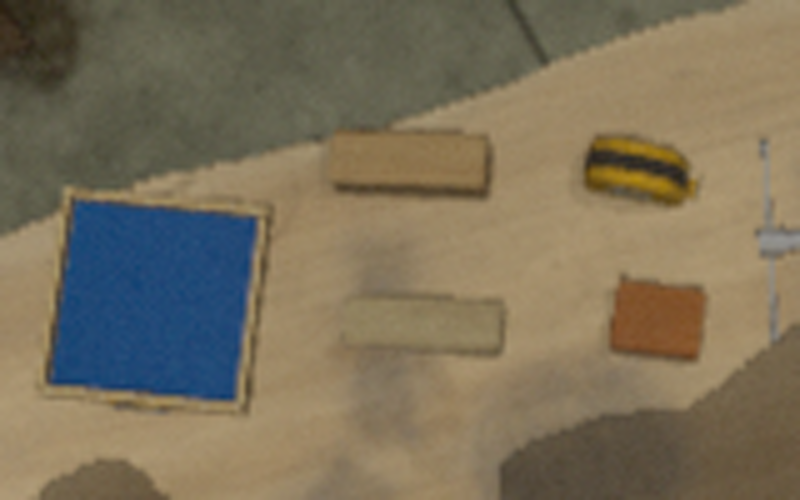

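The crop confirms the targets: pale block at crop (410,162), wedge at (425,325), tape at (640,168) with its hook to the right, and brown block at (658,318). Next I'll fit box models to the outlines in both cameras.

```bash
cat > fit.py <<'E'
from h import *
from scipy.optimize import minimize
CAL={c:(lambda k:(np.array(k["intrinsics"]),np.linalg.inv(k["world_from_camera"])))(cams.calibration(c)) for c in('top','side')}
def proj(cam,P):
    K,T=CAL[cam]; q=(P@T[:3,:3].T+T[:3,3])@K.T; return q[:,:2]/q[:,2:]
def box(x0,x1,y0,y1,z0,z1a,z1b=None):
    z1b=z1a if z1b is None else z1b   # z1a at y0, z1b at y1
    return np.array([[x,y,z] for x in(x0,x1) for y,zt in((y0,z1a),(y1,z1b)) for z in(z0,zt)])
M=dict(pale_block=box(-.018,.018,-.0525,.0525,0,.042),brown_block=box(-.0225,.0225,-.03,.03,0,.03),
 wedge=box(-.017,.017,-.055,.055,0,.028,.004),tape_measure=box(-.0155,.0155,-.036,.038,0,.063),
 **{t+'_tray':box(-.07,.07,-.07,.07,0,.022) for t in('green','red','blue')})
def world(n,p):
    c,s=np.cos(p[2]),np.sin(p[2]);R=np.array([[c,-s,0],[s,c,0],[0,0,1]])
    z=p[3] if len(p)>3 else 0
    return M[n]@R.T+[p[0],p[1],z]
S=8
def iou(n,p,regs):
    t=0
    for cam,r in regs.items():
        v,u=np.nonzero(r);a,b=max(u.min()-12,0),max(v.min()-12,0);w,h=u.max()-a+12,v.max()-b+12
        big=cv2.resize(r[b:b+h,a:a+w].astype(np.float32),None,fx=S,fy=S,interpolation=cv2.INTER_LINEAR)>.5
        hull=cv2.convexHull(((proj(cam,world(n,p))+.5-[a,b])*S).astype(np.float32)).round().astype(np.int32)
        m=np.zeros(big.shape,np.uint8);cv2.fillConvexPoly(m,hull,1);m=m>0
        t+=(m&big).sum()/(m|big).sum()
    return t/len(regs)
def fit(n,p0,regs):
    p0=np.array(p0,float);best=None
    for d in(-.06,0,.06):
        q=p0+[0,0,d];s=np.array([q,q+[.015,0,0],q+[0,.015,0],q+[0,0,.12]])
        r=minimize(lambda p:-iou(n,p,regs),q,method='Nelder-Mead',options=dict(initial_simplex=s,xatol=1e-4,fatol=1e-4,maxfev=250))
        if best is None or r.fun<best.fun: best=r
    return best.x,-best.fun
def region(cam,n,p):
    c=proj(cam,world(n,p)).mean(0)
    for r in cams.outline_of(cam,n):
        v,u=np.nonzero(r['region'])
        if len(u)>20 and np.hypot(u.mean()-c[0],v.mean()-c[1])<15: return r['region']
E
python3 - <<'E'
from fit import *
np.set_printoptions(precision=4,suppress=True)
G=dict(pale_block=(.522,.198,-.04),brown_block=(.42,.033,-.12),wedge=(.421,.193,-.05),tape_measure=(.51,.047,-.25),green_tray=(.41,-.355,-.05),red_tray=(.567,-.367,.05),blue_tray=(.437,.372,-.08))
cams.snapshot('top');im=save('side','side1')
cv2.imwrite('pics/crop2.png',cv2.resize(im[160:240,280:420][:,:,::-1],None,fx=5,fy=5,interpolation=cv2.INTER_CUBIC))
for n,g in G.items():
    R={c:region(c,n,g) for c in('top','side')}
    for cs in (('top',),('side',),('top','side')):
        r={c:R[c] for c in cs if R[c] is not None}
        if len(r)==len(cs): x,s=fit(n,g,r);print(n,cs,x[:2],np.degrees(x[2]).round(1),round(s,3))
    if n=='wedge':
        x2,s=fit(n,(g[0],g[1],np.pi+g[2]),{c:v for c,v in R.items() if v is not None});print('flipped',x2,s)
s=monitor.get_state();print(s['time'],s['tool_pos'],s['tcp_rot'],s['width'])
E
```

```text
pale_block ('top',) [0.5326 0.2007] -2.3 0.889
pale_block ('side',) [0.5366 0.1991] -0.8 0.933
pale_block ('top', 'side') [0.5336 0.2016] -2.3 0.889
brown_block ('top',) [0.4254 0.0342] -5.2 0.926
brown_block ('side',) [0.4322 0.038 ] -6.3 0.426
brown_block ('top', 'side') [0.4258 0.0341] -5.7 0.656
wedge ('top',) [0.4249 0.1936] -5.7 0.914
wedge ('side',) [0.4283 0.1926] -8.4 0.915
wedge ('top', 'side') [0.4253 0.194 ] -5.3 0.9
flipped [0.425  0.1905 3.0609] 0.7331152415023532
tape_measure ('top',) [0.5234 0.0466] -13.3 0.784
tape_measure ('side',) [0.5326 0.0431] 2.2 0.784
tape_measure ('top', 'side') [0.5273 0.0477] -1.8 0.761
green_tray ('top',) [ 0.428  -0.3521] -8.0 0.335
green_tray ('side',) [ 0.4117 -0.3572] -2.1 0.957
green_tray ('top', 'side') [ 0.4113 -0.356 ] -2.1 0.637
red_tray ('top',) [ 0.5697 -0.3672] 5.3 0.966
red_tray ('side',) [ 0.5731 -0.3716] 5.0 0.98
red_tray ('top', 'side') [ 0.5713 -0.3694] 5.6 0.949
blue_tray ('top',) [0.439  0.3755] -5.3 0.969
blue_tray ('side',) [0.4441 0.3668] -7.3 0.929
blue_tray ('top', 'side') [0.44  0.374] -5.6 0.919
2.1 [ 0.1605 -0.604   0.2393] [[ 0.9664  0.2569 -0.    ]
 [ 0.2569 -0.9664  0.0001]
 [-0.     -0.0001 -1.    ]] 0.9998981531385085
```

View pics/crop2.png

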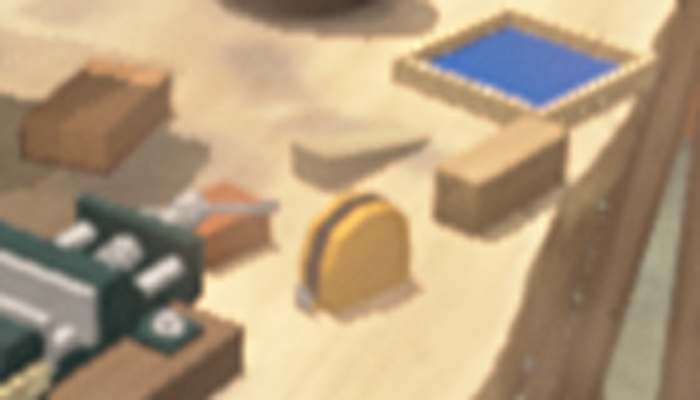

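The side crop shows the wedge's thick end at crop (300,160), on the -y side. The tape's hook is at its lower left (303,297), and the sanding block at (95,115) is separate. I'll take the pale block first, so I'm moving above it, which also uncovers the green tray.

```bash
python3 -m jog '[[[0.0935,0.2,0],[0,0,0.0101]],[[0.0935,0.2,0],[0,0,0.0101]],[[0.0935,0.2,0],[0,0,0.0101]],[[0.0935,0.2,0],[0,0,0.0101]],[[0.0935,0.2,0],[0,0,0.0101]],[[0.0935,0.2,0],[0,0,0.0101]],[[0.0935,0.2,0],[0,0,0.0101]],[[0.0935,0.2,0],[0,0,0.0101]],[[0.0935,0.2,0],[0,0,0.0101]],[[0.0935,0.2,0],[0,0,0.0101]],[[0.0935,0.2,0],[0,0,0.0101]],[[0.0935,0.2,0],[0,0,0.0101]],[[0.0935,0.2,0],[0,0,0.0101]],[[0.0935,0.2,0],[0,0,0.0101]],[[0.0935,0.2,0],[0,0,0.0101]],[[0.0935,0.2,0],[0,0,0.0101]],[[0.0935,0.2,0],[0,0,0.0101]],[[0.0935,0.2,0],[0,0,0.0101]],[[0.0935,0.2,0],[0,0,0.0101]],[[0.0935,0.2,0],[0,0,0.0101]]]' 1
cat >> fit.py <<'E'
a=np.linspace(0,np.pi,13); pr=[(-.031,0),(.038,0)]+[(.0035+.0345*np.cos(t),.0285+.0345*np.sin(t)) for t in a]+[(-.041,.002),(-.041,.008)]
M['tape_measure']=np.array([[x,y,z] for x in(-.0155,.0155) for y,z in pr])
E
python3 - <<'E'
from fit import *
np.set_printoptions(precision=4,suppress=True)
G=dict(green_tray=(.411,-.356,-.04),tape_measure=(.525,.045,-.2),brown_block=(.426,.035,-.1))
save('top','top2');save('side','side2')
for n,g in G.items():
    R={c:region(c,n,g) for c in('top','side')}
    for cs in (('top',),('side',),('top','side')):
        r={c:R[c] for c in cs if R[c] is not None}
        if len(r)==len(cs): x,s=fit(n,g,r);print(n,cs,x[:2],np.degrees(x[2]).round(1),round(s,3))
s=monitor.get_state();print(s['time'],s['tool_pos'],s['tcp_rot'],s['joints'])
E
```

```text
time: 4.6
tool_pos: [0.5351, 0.1975, 0.2394]
tcp_rot: [[0.04, 0.999, 0.0], [0.999, -0.04, -0.0], [0.0, 0.0, -1.0]]
force: [-0.1, -0.6, 0.5]
width: 1.001
grip_force: 0.0
green_tray ('top',) [ 0.4077 -0.3533] -2.3 0.956
green_tray ('side',) [ 0.4118 -0.3578] -2.0 0.969
green_tray ('top', 'side') [ 0.4092 -0.3563] -2.1 0.939
tape_measure ('top',) [0.5259 0.0481] -12.2 0.836
tape_measure ('side',) [0.5301 0.0429] -0.9 0.911
tape_measure ('top', 'side') [0.5267 0.0469] -4.2 0.839
brown_block ('top',) [0.4274 0.0337] -6.7 0.92
brown_block ('side',) [0.4365 0.0469] 40.5 0.568
brown_block ('top', 'side') [0.4277 0.0336] -7.1 0.671
5.0 [0.5343 0.1951 0.2394] [[ 0.043   0.9991 -0.0001]
 [ 0.9991 -0.043  -0.0001]
 [-0.0001 -0.0001 -1.    ]] [14.0515 23.7451 85.1742 -0.0066 71.0872 16.5183]
```

View pics/top2.png

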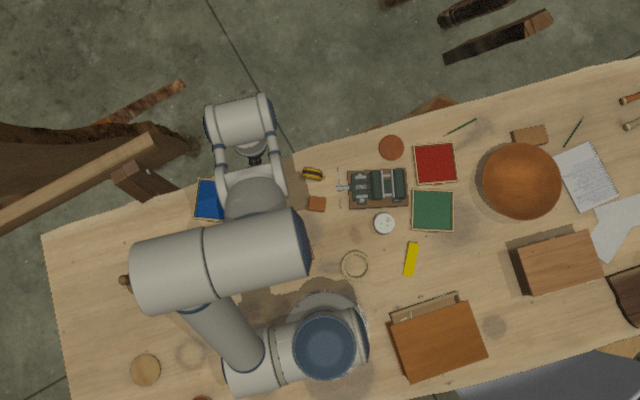

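The red, green and blue trays are in clear view at (435,163), (432,211) and (210,200). I'm lowering onto the pale block.

```bash
python3 -m jog '[[[0,0.025,-0.15],[0,0,0]],[[0,0,-0.2],[0,0,0]],[[0,0,-0.2],[0,0,0]],[[0,0,-0.2],[0,0,0]],[[0,0,-0.15],[0,0,0]],[[0,0,-0.1],[0,0,0]],[[0,0,-0.06],[0,0,0]],[[0,0,0],[0,0,0]],[[0,0,0],[0,0,0]]]' 1 && python3 -m jog '[[[0,0,0],[0,0,0]],[[0,0,0],[0,0,0]],[[0,0,0],[0,0,0]],[[0,0,0],[0,0,0]],[[0,0,0],[0,0,0]],[[0,0,0],[0,0,0]],[[0,0,0],[0,0,0]],[[0,0,0],[0,0,0]]]' -1 40
```

```text
time: 6.12
tool_pos: [0.535, 0.201, 0.0281]
tcp_rot: [[0.042, 0.999, 0.001], [0.999, -0.042, 0.0], [0.0, 0.001, -1.0]]
force: [-0.1, 0.6, 0.1]
width: 1.0
grip_force: 0.0
time: 7.12
tool_pos: [0.5347, 0.201, 0.0277]
tcp_rot: [[0.042, 0.999, 0.0], [0.999, -0.042, 0.0], [0.0, 0.0, -1.0]]
force: [-1.3, -0.4, 5.8]
width: 0.411
grip_force: 40.4
```

```bash
python3 -m jog '[[[0,0,0.1],[0,0,0]],[[0,0,0.2],[0,0,0]],[[0,0,0.2],[0,0,0]],[[0,0,0.2],[0,0,0]],[[0,0,0.1],[0,0,0]]]' && python3 -m jog '[[[-0.052,-0.1,0],[0,0,0]],[[-0.052,-0.175,0],[0,0,0]],[[-0.052,-0.175,0],[0,0,0]],[[-0.052,-0.175,0],[0,0,0]],[[-0.052,-0.175,0],[0,0,0]],[[-0.052,-0.175,0],[0,0,0]],[[-0.052,-0.175,0],[0,0,0]],[[-0.052,-0.175,0],[0,0,0]],[[-0.052,-0.175,0],[0,0,0]],[[-0.052,-0.175,0],[0,0,0]],[[-0.052,-0.175,0],[0,0,0]],[[-0.052,-0.175,0],[0,0,0]],[[-0.052,-0.175,0],[0,0,0]],[[-0.052,-0.175,0],[0,0,0]],[[-0.052,-0.175,0],[0,0,0]],[[-0.05,-0.175,0],[0,0,0]],[[0,-0.05,0],[0,0,0]],[[0,0,0],[0,0,0]],[[0,0,0],[0,0,0]]]'
python3 - <<'E'
from fit import *
save('top','top3');im=save('side','side3');cv2.imwrite('pics/crop3.png',cv2.resize(im[150:330,100:340][:,:,::-1],None,fx=3,fy=3))
E
```

```text
time: 7.75
tool_pos: [0.5351, 0.2012, 0.1895]
tcp_rot: [[0.042, 0.999, 0.002], [0.999, -0.042, 0.001], [0.001, 0.002, -1.0]]
force: [-0.4, 0.4, -0.5]
width: 0.409
grip_force: 40.3
time: 10.12
tool_pos: [0.3687, -0.353, 0.1872]
tcp_rot: [[0.041, 0.999, -0.0], [0.999, -0.041, 0.001], [0.001, -0.0, -1.0]]
force: [1.0, 0.5, -0.4]
width: 0.412
grip_force: 40.3
```

View pics/crop3.png

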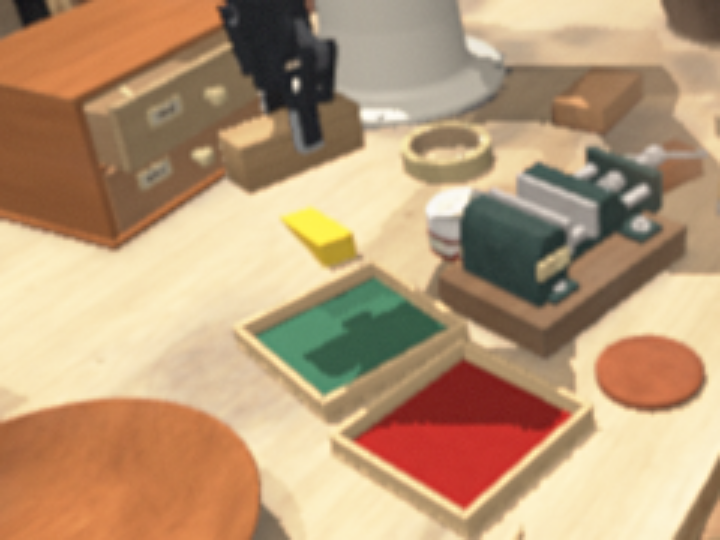

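The pale block is held level above the green tray, with its shadow on the liner. Lowering it now.

```bash
python3 -m jog '[[[0,0,-0.1],[0,0,0]],[[0,0,-0.2],[0,0,0]],[[0,0,-0.2],[0,0,0]],[[0,0,-0.15],[0,0,0]],[[0,0,-0.07],[0,0,0]],[[0,0,-0.015],[0,0,0]],[[0,0,0],[0,0,0]],[[0,0,-0.01],[0,0,0]],[[0,0,-0.01],[0,0,0]],[[0,0,-0.01],[0,0,0]],[[0,0,0],[0,0,0]]]'
```

```text
time: 11.6
tool_pos: [0.3686, -0.3541, 0.0342]
tcp_rot: [[0.042, 0.999, 0.0], [0.999, -0.042, -0.0], [-0.0, 0.0, -1.0]]
force: [0.4, 0.2, -0.6]
width: 0.407
grip_force: 40.4
```

```bash
python3 -m jog '[[[0,0,-0.005],[0,0,0]],[[0,0,0],[0,0,0]]]'; python3 -m jog '[[[0,0,-0.004],[0,0,0]],[[0,0,0],[0,0,0]]]'
```

```text
time: 11.85
tool_pos: [0.3686, -0.3541, 0.0341]
tcp_rot: [[0.042, 0.999, 0.0], [0.999, -0.042, -0.0], [-0.0, 0.0, -1.0]]
force: [-2.6, 2.8, 22.1]
width: 0.409
grip_force: 43.2
time: 12.1
tool_pos: [0.3686, -0.3541, 0.0341]
tcp_rot: [[0.042, 0.999, 0.001], [0.999, -0.042, -0.001], [-0.001, 0.001, -1.0]]
force: [-7.1, 7.3, 42.3]
width: 0.414
grip_force: 45.7
```

```bash
python3 -m jog '[[[0,0,0.008],[0,0,0]],[[0,0,0],[0,0,0]]]' && python3 -m jog '[[[0,0,0],[0,0,0]],[[0,0,0],[0,0,0]],[[0,0,0],[0,0,0]],[[0,0,0],[0,0,0]]]' 0.15 && python3 -m jog '[[[0,0,0.03],[0,0,0]],[[0,0,0.12],[0,0,0]],[[0,0,0.2],[0,0,0]],[[0,0,0.2],[0,0,0]],[[0,0,0.2],[0,0,0]],[[0,0,0.1],[0,0,0]]]' && python3 -m jog '[[[0.02,0.1,0],[0,0,-0.001]],[[0.03,0.184,0],[0,0,-0.001]],[[0.03,0.184,0],[0,0,-0.001]],[[0.03,0.184,0],[0,0,-0.001]],[[0.03,0.184,0],[0,0,-0.001]],[[0.03,0.184,0],[0,0,-0.001]],[[0.03,0.184,0],[0,0,-0.001]],[[0.03,0.184,0],[0,0,-0.001]],[[0.03,0.184,0],[0,0,-0.001]],[[0.03,0.184,0],[0,0,-0.001]],[[0,0.184,0],[0,0,-0.001]],[[0,0,0],[0,0,0]],[[0,0,0],[0,0,0]]]' 1
python3 - <<'E'
from fit import *
np.set_printoptions(precision=4,suppress=True)
t=save('top','top4');s=save('side','side4')
a=cv2.resize(t[130:240,280:450],None,fx=4,fy=4);b=cv2.resize(s[150:260,200:370],None,fx=4,fy=4)
cv2.imwrite('pics/crop4.png',cv2.resize(np.vstack([a,b])[:,:,::-1],None,fx=.68,fy=.68))
for n,g in dict(pale_block=(.369,-.354,-.04)).items():
  for c in('top','side'):
    r=region(c,n,g)
    if r is not None: print(n,c,fit(n,g,{c:r}))
E
```

```text
time: 12.35
tool_pos: [0.3686, -0.3541, 0.0342]
tcp_rot: [[0.042, 0.999, 0.0], [0.999, -0.042, -0.0], [-0.0, 0.0, -1.0]]
force: [-0.2, -0.1, 9.4]
width: 0.414
grip_force: 41.5
time: 12.85
tool_pos: [0.3685, -0.354, 0.034]
tcp_rot: [[0.042, 0.999, -0.0], [0.999, -0.042, 0.0], [0.0, -0.0, -1.0]]
force: [-0.3, 0.5, 0.9]
width: 0.569
grip_force: 0.0
time: 13.6
tool_pos: [0.3689, -0.3544, 0.2066]
tcp_rot: [[0.042, 0.999, 0.002], [0.999, -0.042, -0.002], [-0.002, 0.002, -1.0]]
force: [-0.6, 0.0, -0.7]
width: 0.576
grip_force: 0.0
time: 15.22
tool_pos: [0.4265, 0.0338, 0.2043]
tcp_rot: [[0.11, 0.994, 0.0], [0.994, -0.11, -0.0], [-0.0, 0.0, -1.0]]
force: [0.5, -0.4, -0.0]
width: 1.003
grip_force: 0.0
pale_block top (array([ 0.3676, -0.3542, -0.0215]), np.float64(0.917620295050324))
pale_block side (array([ 0.3619, -0.3521, -0.0348]), np.float64(0.9619331293062534))
```

View pics/crop4.png

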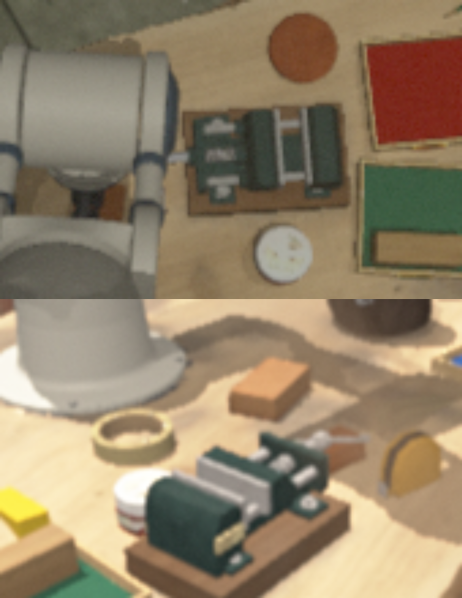

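Run:
```python
from h import *
# sanding block: near-bottom corners px in side from crop
for x,y in ((230,413),(270,417),(308,385)):
    u,v=200+x/.68/4,150+(y/.68-440)/4
    print(u,v,ray('side',u,v,0).round(3))
for x,y in ((230,385),(308,362),(283,358)):
    u,v=200+x/.68/4,150+(y/.68-440)/4
    print(u,v,ray('side',u,v,.035).round(3))
```

```text
284.55882352941177 191.83823529411762 [0.253 0.035 0.   ]
299.2647058823529 193.30882352941174 [0.299 0.061 0.   ]
313.2352941176471 181.5441176470588 [0.274 0.161 0.   ]
284.55882352941177 181.5441176470588 [0.247 0.043 0.035]
313.2352941176471 173.08823529411762 [0.276 0.16  0.035]
304.0441176470588 171.6176470588235 [0.241 0.148 0.035]
```

```bash
python3 -m jog '[[[0,0,-0.1],[0,0,0]],[[0,0,-0.2],[0,0,0]],[[0,0,-0.2],[0,0,0]],[[0,0,-0.2],[0,0,0]],[[0,0,-0.15],[0,0,0]],[[0,0,-0.08],[0,0,0]],[[0,0,-0.03],[0,0,0]],[[0,0,0],[0,0,0]],[[0,0,0],[0,0,0]]]' 1 && python3 -m jog '[[[0,0,0],[0,0,0]],[[0,0,0],[0,0,0]],[[0,0,0],[0,0,0]],[[0,0,0],[0,0,0]],[[0,0,0],[0,0,0]],[[0,0,0],[0,0,0]],[[0,0,0],[0,0,0]]]' -1 40
```

```text
time: 16.55
tool_pos: [0.4269, 0.0338, 0.0127]
tcp_rot: [[0.111, 0.994, 0.001], [0.994, -0.111, -0.0], [0.0, 0.001, -1.0]]
force: [-0.1, 0.2, -0.2]
width: 1.001
grip_force: 0.0
time: 17.42
tool_pos: [0.4268, 0.034, 0.0125]
tcp_rot: [[0.111, 0.994, 0.001], [0.994, -0.111, -0.0], [0.0, 0.001, -1.0]]
force: [-1.1, -0.8, 10.7]
width: 0.518
grip_force: 39.6
```

```bash
python3 -m jog '[[[0,0,0.05],[0,0,0]],[[0,0,0.15],[0,0,0]],[[0,0,0.2],[0,0,0]],[[0,0,0.2],[0,0,0]],[[0,0,0.2],[0,0,0]],[[0,0,0.05],[0,0,0]]]' && python3 -m jog '[[[0.005,-0.08,0],[0,0,-0.01]],[[0.005,-0.15,0],[0,0,-0.018]],[[0.005,-0.15,0],[0,0,-0.018]],[[0.005,-0.15,0],[0,0,-0.018]],[[0.005,-0.15,0],[0,0,-0.018]],[[0.005,-0.15,0],[0,0,-0.018]],[[0.005,-0.15,0],[0,0,-0.018]],[[0.005,-0.15,0],[0,0,-0.018]],[[0.005,-0.15,0],[0,0,-0.018]],[[0.005,-0.15,0],[0,0,-0.018]],[[0,-0.15,0],[0,0,-0.018]],[[0,-0.15,0],[0,0,-0.018]],[[0,-0.15,0],[0,0,-0.018]],[[0,-0.07,0],[0,0,-0.012]],[[0,0,0],[0,0,0]],[[0,0,0],[0,0,0]]]'
```

```text
time: 18.18
tool_pos: [0.4273, 0.034, 0.1846]
tcp_rot: [[0.111, 0.994, 0.004], [0.994, -0.111, -0.0], [0.0, 0.004, -1.0]]
force: [0.8, -0.1, -1.4]
width: 0.52
grip_force: 41.8
time: 20.18
tool_pos: [0.4358, -0.3555, 0.1812]
tcp_rot: [[0.999, -0.035, -0.001], [-0.035, -0.999, 0.001], [-0.001, -0.001, -1.0]]
force: [-0.1, 0.3, -1.1]
width: 0.516
grip_force: 41.8
```

```bash
python3 -m jog '[[[0,0,-0.1],[0,0,0]],[[0,0,-0.2],[0,0,0]],[[0,0,-0.2],[0,0,0]],[[0,0,-0.15],[0,0,0]],[[0,0,-0.1],[0,0,0]],[[0,0,-0.04],[0,0,0]],[[0,0,0],[0,0,0]],[[0,0,-0.005],[0,0,0]],[[0,0,-0.005],[0,0,0]],[[0,0,0],[0,0,0]]]'; python3 -m jog '[[[0,0,-0.005],[0,0,0]],[[0,0,0],[0,0,0]]]'
```

```text
time: 21.42
tool_pos: [0.4367, -0.3561, 0.0224]
tcp_rot: [[0.999, -0.035, 0.0], [-0.035, -0.999, -0.0], [0.0, 0.0, -1.0]]
force: [-0.1, 0.4, -0.4]
width: 0.52
grip_force: 41.8
time: 21.68
tool_pos: [0.4366, -0.3561, 0.0211]
tcp_rot: [[0.999, -0.036, 0.0], [-0.036, -0.999, -0.0], [0.0, 0.0, -1.0]]
force: [-0.5, -0.0, -0.1]
width: 0.52
grip_force: 41.8
```

```bash
python3 -m jog '[[[0,0,-0.006],[0,0,0]],[[0,0,0],[0,0,0]]]'; python3 -m jog '[[[0,0,-0.005],[0,0,0]],[[0,0,0],[0,0,0]]]'
```

```text
time: 21.92
tool_pos: [0.4365, -0.356, 0.0197]
tcp_rot: [[0.999, -0.036, -0.0], [-0.036, -0.999, 0.0], [-0.0, -0.0, -1.0]]
force: [0.2, 0.7, -0.2]
width: 0.515
grip_force: 41.8
time: 22.18
tool_pos: [0.4366, -0.356, 0.019]
tcp_rot: [[0.999, -0.036, 0.0], [-0.036, -0.999, -0.0], [0.0, 0.0, -1.0]]
force: [-1.0, 0.0, 5.0]
width: 0.516
grip_force: 42.3
```

```bash
python3 -m jog '[[[0,0,0],[0,0,0]],[[0,0,0],[0,0,0]],[[0,0,0],[0,0,0]],[[0,0,0],[0,0,0]]]' 0.2 && python3 -m jog '[[[0,0,0.03],[0,0,0]],[[0,0,0.12],[0,0,0]],[[0,0,0.2],[0,0,0]],[[0,0,0.2],[0,0,0]],[[0,0,0.2],[0,0,0]],[[0,0,0.1],[0,0,0]]]' && python3 -m jog '[[[0,0.1,0],[0,0,0.01]],[[0,0.17,0],[0,0,0.016]],[[-0.01,0.17,0],[0,0,0.016]],[[-0.01,0.17,0],[0,0,0.016]],[[-0.01,0.17,0],[0,0,0.016]],[[-0.01,0.17,0],[0,0,0.016]],[[-0.01,0.17,0],[0,0,0.016]],[[-0.01,0.17,0],[0,0,0.016]],[[0,0.17,0],[0,0,0.016]],[[0,0.17,0],[0,0,0.016]],[[0,0.17,0],[0,0,0.016]],[[0,0.17,0],[0,0,0.016]],[[0,0.17,0],[0,0,0.016]],[[0,0.17,0],[0,0,0.016]],[[0,0.17,0],[0,0,0.016]],[[0,0.165,0],[0,0,0.006]],[[0,0,0],[0,0,0]],[[0,0,0],[0,0,0]]]' 1
python3 - <<'E'
from fit import *
np.set_printoptions(precision=4,suppress=True)
t=save('top','top5');s=save('side','side5')
a=cv2.resize(t[130:240,300:460],None,fx=4,fy=4);b=cv2.resize(s[150:260,280:440],None,fx=4,fy=4)
cv2.imwrite('pics/crop5.png',cv2.resize(np.vstack([a,b])[:,:,::-1],None,fx=.68,fy=.68))
for n,g in dict(tape_measure=(.526,.046,-.15)).items():
  for c in('top','side'):
    r=region(c,n,g)
    if r is not None: print(n,c,fit(n,g,{c:r}))
E
```

```text
time: 22.68
tool_pos: [0.4365, -0.356, 0.0188]
tcp_rot: [[0.999, -0.036, -0.0], [-0.036, -0.999, 0.0], [-0.0, -0.0, -1.0]]
force: [0.1, 0.0, 0.2]
width: 0.6
grip_force: 0.0
time: 23.42
tool_pos: [0.437, -0.3564, 0.1916]
tcp_rot: [[0.999, -0.036, 0.002], [-0.036, -0.999, -0.002], [0.002, 0.002, -1.0]]
force: [0.3, -0.6, -0.6]
width: 0.597
grip_force: 0.0
time: 25.68
tool_pos: [0.4234, 0.1728, 0.1883]
tcp_rot: [[0.097, 0.995, -0.001], [0.995, -0.097, -0.0], [-0.001, -0.001, -1.0]]
force: [-0.0, -0.2, -0.0]
width: 0.999
grip_force: 0.0
tape_measure top (array([ 0.5248,  0.0485, -0.1536]), np.float64(0.7653116531165312))
```

View pics/crop5.png

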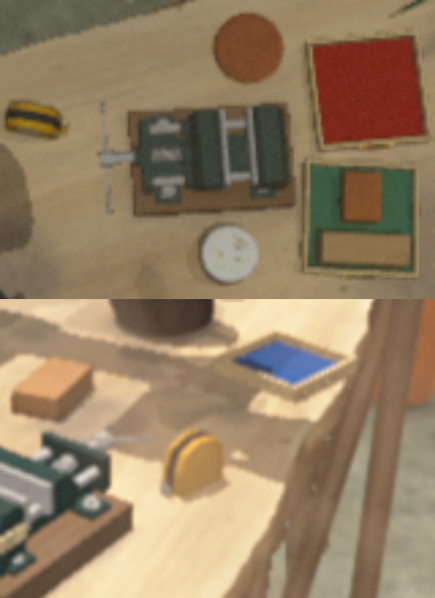

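Both blocks lie flat and apart in the green tray, at crop (362,195) and (365,248). The wedge is hard to see in the arm's shadow, so I'm zooming in there.

Run:
```python
from fit import *
im=cv2.imread('pics/side5.png')[130:230,300:420]
im=cv2.convertScaleAbs(cv2.resize(im,None,fx=5,fy=5,interpolation=cv2.INTER_CUBIC),alpha=1.4,beta=10)
cv2.imwrite('pics/crop6.png',im)
print(px('side',(.4234,.1728,.19)),px('side',(.425,.193,.01)))
cams.snapshot('side'); r=region('side','wedge',(.425,.193,-.09)); print(r is not None and fit('wedge',(.425,.193,-.09),{'side':r}))
```

```text
[349.62060627 140.09825003] [351.70124364 188.23260104]
(array([ 0.4295237 ,  0.18716191, -0.06391384]), np.float64(0.8832865260270394))
```

View pics/crop6.png

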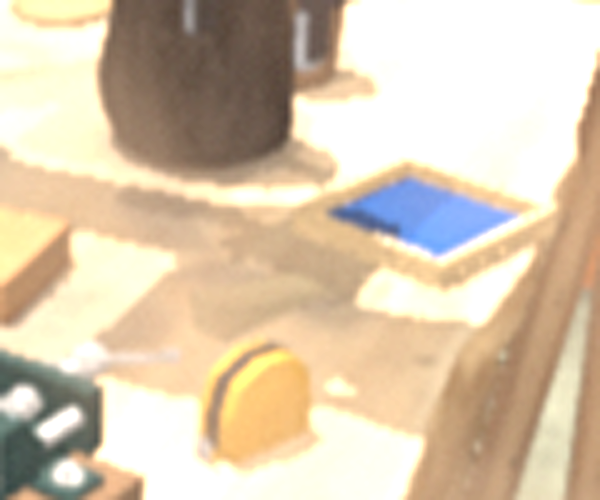

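The wedge is still in place at crop (250,305), untouched in the shadow. Grasping its thick half.

```bash
python3 -m jog '[[[0.012,0,-0.1],[0,0,0]],[[0,0,-0.2],[0,0,0]],[[0,0,-0.2],[0,0,0]],[[0,0,-0.2],[0,0,0]],[[0,0,-0.1],[0,0,0]],[[0,0,-0.06],[0,0,0]],[[0,0,-0.02],[0,0,0]],[[0,0,0],[0,0,0]],[[0,0,0],[0,0,0]]]' 1 && python3 -m jog '[[[0,0,0],[0,0,0]],[[0,0,0],[0,0,0]],[[0,0,0],[0,0,0]],[[0,0,0],[0,0,0]],[[0,0,0],[0,0,0]],[[0,0,0],[0,0,0]],[[0,0,0],[0,0,0]],[[0,0,0],[0,0,0]]]' -1 40
```

```text
time: 27.1
tool_pos: [0.4274, 0.1731, 0.0135]
tcp_rot: [[0.098, 0.995, 0.001], [0.995, -0.098, 0.0], [0.0, 0.001, -1.0]]
force: [0.7, 0.5, 0.0]
width: 0.999
grip_force: 0.0
time: 28.1
tool_pos: [0.4271, 0.173, 0.0132]
tcp_rot: [[0.098, 0.995, 0.0], [0.995, -0.098, 0.0], [0.0, 0.0, -1.0]]
force: [-1.0, -0.2, 8.7]
width: 0.392
grip_force: 39.0
```

```bash
python3 -m jog '[[[0,0,0.05],[0,0,0]],[[0,0,0.15],[0,0,0]],[[0,0,0.2],[0,0,0]],[[0,0,0.2],[0,0,0]],[[0,0,0.2],[0,0,0]],[[0,0,0.05],[0,0,0]]]' && python3 -m jog '[[[0.02,-0.1,0],[0,0,0.0018]],[[0.0442,-0.168,0],[0,0,0.0018]],[[0.0442,-0.168,0],[0,0,0.0018]],[[0.0442,-0.168,0],[0,0,0.0018]],[[0.0442,-0.168,0],[0,0,0.0018]],[[0.0442,-0.168,0],[0,0,0.0018]],[[0.0442,-0.168,0],[0,0,0.0018]],[[0.0442,-0.168,0],[0,0,0.0018]],[[0.0442,-0.168,0],[0,0,0.0018]],[[0.0442,-0.168,0],[0,0,0.0018]],[[0.0442,-0.168,0],[0,0,0.0018]],[[0.0442,-0.168,0],[0,0,0.0018]],[[0.0442,-0.168,0],[0,0,0.0018]],[[0.0442,-0.168,0],[0,0,0.0018]],[[0.0442,-0.168,0],[0,0,0.0018]],[[0.0442,-0.168,0],[0,0,0.0018]],[[0.0442,-0.168,0],[0,0,0.0018]],[[0,-0.012,0],[0,0,0]],[[0,0,0],[0,0,0]],[[0,0,0],[0,0,0]]]'
```

```text
time: 28.85
tool_pos: [0.4277, 0.1732, 0.1855]
tcp_rot: [[0.098, 0.995, 0.004], [0.995, -0.098, 0.001], [0.001, 0.004, -1.0]]
force: [-0.1, -1.0, 0.0]
width: 0.387
grip_force: 40.4
time: 31.35
tool_pos: [0.5722, -0.386, 0.1827]
tcp_rot: [[-0.094, 0.996, -0.001], [0.996, 0.094, 0.001], [0.001, -0.001, -1.0]]
force: [-0.7, -0.2, -0.3]
width: 0.39
grip_force: 40.4
```

```bash
python3 -m jog '[[[0,0,-0.1],[0,0,0]],[[0,0,-0.2],[0,0,0]],[[0,0,-0.2],[0,0,0]],[[0,0,-0.15],[0,0,0]],[[0,0,-0.1],[0,0,0]],[[0,0,-0.05],[0,0,0]],[[0,0,0],[0,0,0]],[[0,0,-0.005],[0,0,0]],[[0,0,0],[0,0,0]]]'; python3 -m jog '[[[0,0,-0.005],[0,0,0]],[[0,0,0],[0,0,0]]]';python3 -m jog '[[[0,0,-0.003],[0,0,0]],[[0,0,0],[0,0,0]]]'
```

```text
time: 32.48
tool_pos: [0.5728, -0.3873, 0.0227]
tcp_rot: [[-0.094, 0.996, 0.001], [0.996, 0.094, -0.001], [-0.001, 0.001, -1.0]]
force: [-0.5, -0.2, 0.3]
width: 0.384
grip_force: 40.4
time: 32.72
tool_pos: [0.5724, -0.3871, 0.021]
tcp_rot: [[-0.094, 0.996, 0.0], [0.996, 0.094, -0.0], [-0.0, 0.0, -1.0]]
force: [0.6, -0.0, 0.1]
width: 0.387
grip_force: 40.4
time: 32.98
tool_pos: [0.5724, -0.387, 0.0202]
tcp_rot: [[-0.094, 0.996, -0.0], [0.996, 0.094, 0.0], [0.0, -0.0, -1.0]]
force: [-0.4, -0.3, -1.4]
width: 0.386
grip_force: 40.4
```

```bash
python3 -m jog '[[[0,0,-0.004],[0,0,0]],[[0,0,0],[0,0,0]]]'; python3 -m jog '[[[0,0,-0.003],[0,0,0]],[[0,0,0],[0,0,0]]]'
```

```text
time: 33.22
tool_pos: [0.5724, -0.3871, 0.0198]
tcp_rot: [[-0.094, 0.996, 0.0], [0.996, 0.094, -0.0], [-0.0, 0.0, -1.0]]
force: [-1.7, -0.1, 4.8]
width: 0.383
grip_force: 41.0
time: 33.48
tool_pos: [0.5724, -0.3871, 0.0197]
tcp_rot: [[-0.094, 0.996, 0.0], [0.996, 0.094, -0.0], [-0.0, 0.0, -1.0]]
force: [-4.2, 2.8, 13.7]
width: 0.386
grip_force: 41.9
```

```bash
python3 -m jog '[[[0,0,0.003],[0,0,0]],[[0,0,0],[0,0,0]],[[0,0,0],[0,0,0]],[[0,0,0],[0,0,0]]]' 0.15 && python3 -m jog '[[[0,0,0.03],[0,0,0]],[[0,0,0.12],[0,0,0]],[[0,0,0.2],[0,0,0]],[[0,0,0.2],[0,0,0]],[[0,0,0.2],[0,0,0]],[[0,0,0.1],[0,0,0]],[[0,0,0],[0,0,0]]]'
python3 - <<'E'
from fit import *
t=save('top','top7')
c=cv2.resize(t[155:195,290:335],None,fx=12,fy=12,interpolation=cv2.INTER_CUBIC)
cv2.imwrite('pics/crop7.png',c[:,:,::-1])
cams.snapshot('side')
R={c:region(c,'tape_measure',(.526,.046,-.15)) for c in('top','side')}
for c,r in R.items():
    if r is not None: print(c,fit('tape_measure',(.526,.046,-.17),{c:r}))
hsv=cv2.cvtColor(t,cv2.COLOR_RGB2HSV)[150:200,285:340]
m=((hsv[...,1]>140)&(hsv[...,0]<32))|(hsv[...,2]<70)
m=cv2.morphologyEx(m.astype(np.uint8),cv2.MORPH_OPEN,np.ones((2,2)));reg=np.zeros((400,640),bool);reg[150:200,285:340]=m>0
print(m.sum());print('col',fit('tape_measure',(.526,.046,-.17),{'top':reg}))
E
```

```text
time: 33.98
tool_pos: [0.5724, -0.387, 0.0193]
tcp_rot: [[-0.094, 0.996, -0.0], [0.996, 0.094, 0.0], [0.0, -0.0, -1.0]]
force: [0.2, -0.9, -0.8]
width: 0.573
grip_force: 0.0
time: 34.85
tool_pos: [0.573, -0.3876, 0.1915]
tcp_rot: [[-0.094, 0.996, 0.003], [0.996, 0.094, -0.002], [-0.002, 0.002, -1.0]]
force: [-0.5, -0.3, -0.1]
width: 0.579
grip_force: 0.0
top (array([ 0.5247846 ,  0.0584342 , -0.60695706]), np.float64(0.5400675295441756))
side (array([ 0.52933128,  0.04439801, -0.00425852]), np.float64(0.9017453561648355))
175
col (array([ 0.51584859,  0.04568303, -0.52383547]), np.float64(0.5344591029023746))
```

View pics/crop7.png

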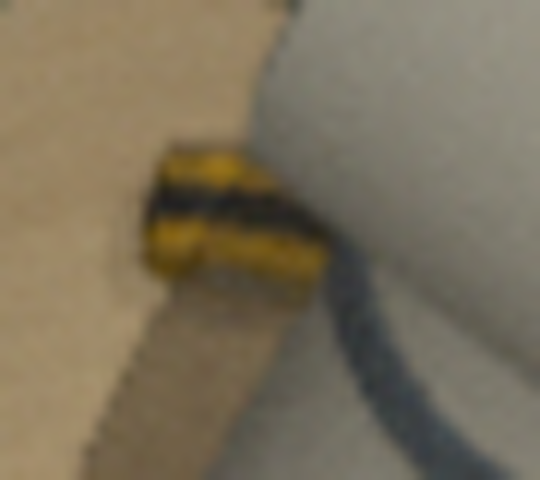

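The arm covers part of the tape at crop (240,210), so I'll fit its yaw on the earlier clear picture.

Run:
```python
from fit import *
for f in('top0','top1','top2','top5'):
    t=cv2.imread(f'pics/{f}.png')
    h=cv2.cvtColor(t,cv2.COLOR_BGR2HSV)[160:190,298:330]
    m=(((h[...,1]>140)&(h[...,0]<32)&(h[...,0]>12))|(h[...,2]<75)).astype(np.uint8)
    n,l,st,_=cv2.connectedComponentsWithStats(m);m=l==1+st[1:,4].argmax()
    reg=np.zeros((400,640),bool);reg[160:190,298:330]=m
    if f=='top1': print('\n'.join(''.join('#' if k else '.' for k in r) for r in m))
    x,s=fit('tape_measure',(.526,.046,-.17),{'top':reg});print(f,m.sum(),x,s)
    # dark stripe ends, projected at low z
    d=(h[...,2]<75);v,u=np.nonzero(d&m);print(np.c_[u+298,v+160][np.argsort(u)][[0,1,2,-3,-2,-1]].tolist() if len(u)>5 else '')
```

```text
top0 201 [ 0.52889238  0.05051529 -0.25798753] 0.6983334238097824
[[302, 172], [302, 173], [303, 171], [321, 174], [321, 175], [321, 176]]
................................
................................
................................
................................
................................
................................
................................
................................
......##########................
.....###############............
.....#################..........
.....##################.........
....###############.####........
....####################........
....####################........
....####################........
....##################.###......
.....####...##############......
................##########......
.................#######........
....................###.........
................................
................................
................................
................................
................................
................................
................................
................................
................................
top1 198 [ 0.52889238  0.05051529 -0.25798753] 0.689213397752565
[[302, 173], [302, 172], [303, 170], [321, 174], [321, 175], [321, 176]]
top2 196 [ 0.52737325  0.04664616 -0.26426988] 0.6809909273645895
[[302, 172], [302, 173], [303, 172], [321, 174], [321, 175], [321, 176]]
top5 196 [ 0.52889238  0.05051529 -0.25798753] 0.6822648064708756
[[302, 172], [302, 173], [303, 172], [321, 174], [321, 175], [321, 176]]
```

```bash
python3 -m jog '[[[-0.01,0.1,0],[0,0,-0.003]],[[-0.018,0.17,0],[0,0,-0.003]],[[-0.018,0.17,0],[0,0,-0.003]],[[-0.018,0.17,0],[0,0,-0.003]],[[-0.018,0.17,0],[0,0,-0.003]],[[-0.018,0.17,0],[0,0,-0.003]],[[-0.018,0.17,0],[0,0,-0.003]],[[-0.018,0.17,0],[0,0,-0.003]],[[-0.018,0.17,0],[0,0,-0.003]],[[-0.018,0.17,0],[0,0,-0.003]],[[-0.018,0.17,0],[0,0,-0.003]],[[-0.018,0.17,0],[0,0,-0.003]],[[-0.018,0.17,0],[0,0,-0.001]],[[0,0.038,0],[0,0,0]],[[0,0,0],[0,0,0]],[[0,0,0],[0,0,0]]]' 1 && python3 -m jog '[[[0,0,-0.1],[0,0,0]],[[0,0,-0.2],[0,0,0]],[[0,0,-0.1],[0,0,0]],[[0,0,0],[0,0,0]],[[0,0,0],[0,0,0]]]'
python3 - <<'E'
from fit import *
s=save('side','side8')
cv2.imwrite('pics/crop8.png',cv2.resize(s[130:240,290:420],None,fx=5,fy=5,interpolation=cv2.INTER_CUBIC)[:,:,::-1])
E
```

```text
time: 37.05
tool_pos: [0.5273, 0.0478, 0.1892]
tcp_rot: [[0.139, 0.99, -0.0], [0.99, -0.139, -0.0], [-0.0, -0.0, -1.0]]
force: [-0.5, 1.0, 0.3]
width: 1.002
grip_force: 0.0
time: 37.67
tool_pos: [0.5277, 0.0481, 0.1102]
tcp_rot: [[0.139, 0.99, 0.001], [0.99, -0.139, -0.0], [0.0, 0.001, -1.0]]
force: [0.0, 0.6, 0.7]
width: 0.996
grip_force: 0.0
```

View pics/crop8.png

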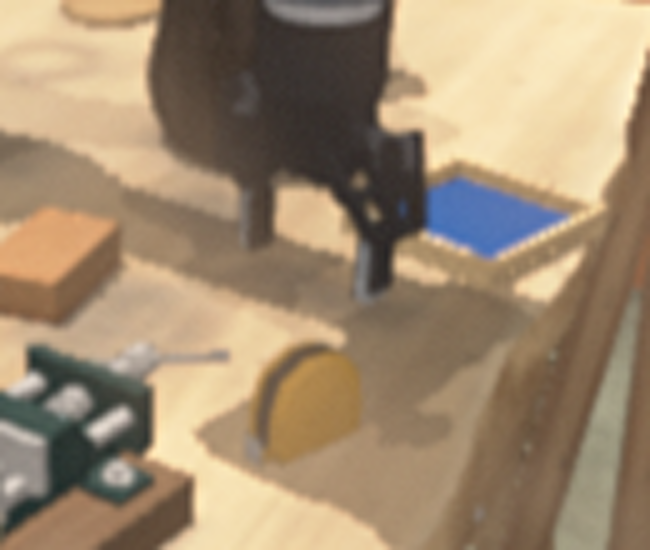

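The fingers at crop (258,240) and (372,290) straddle the tape at (305,400). Descending and gripping.

```bash
python3 -m jog '[[[0,0,-0.1],[0,0,0]],[[0,0,-0.1],[0,0,0]],[[0,0,-0.1],[0,0,0]],[[0,0,-0.08],[0,0,0]],[[0,0,-0.04],[0,0,0]],[[0,0,0],[0,0,0]],[[0,0,0],[0,0,0]]]' 1 && python3 -m jog '[[[0,0,0],[0,0,0]],[[0,0,0],[0,0,0]],[[0,0,0],[0,0,0]],[[0,0,0],[0,0,0]],[[0,0,0],[0,0,0]],[[0,0,0],[0,0,0]],[[0,0,0],[0,0,0]],[[0,0,0],[0,0,0]],[[0,0,0],[0,0,0]]]' -1 40
python3 -m jog '[[[0,0,0.03],[0,0,0]],[[0,0,0.1],[0,0,0]],[[0,0,0.17],[0,0,0]],[[0,0,0.2],[0,0,0]],[[0,0,0.2],[0,0,0]],[[0,0,0.1],[0,0,0]],[[0,0,0],[0,0,0]]]'
```

```text
time: 38.6
tool_pos: [0.5276, 0.0486, 0.026]
tcp_rot: [[0.138, 0.99, 0.001], [0.99, -0.138, -0.0], [0.0, 0.001, -1.0]]
force: [1.3, -0.3, -0.2]
width: 1.002
grip_force: 0.0
time: 39.72
tool_pos: [0.5278, 0.0484, 0.0258]
tcp_rot: [[0.138, 0.99, 0.001], [0.99, -0.138, -0.0], [0.0, 0.001, -1.0]]
force: [1.8, -1.9, 5.2]
width: 0.35
grip_force: 38.9
time: 40.6
tool_pos: [0.5277, 0.0486, 0.1868]
tcp_rot: [[0.138, 0.99, 0.003], [0.99, -0.138, -0.0], [0.0, 0.002, -1.0]]
force: [-0.1, -1.1, -2.1]
width: 0.348
grip_force: 39.6
```

```bash
python3 -m jog '[[[-0.02,0.08,0],[0,0,0.0006]],[[-0.0415,0.155,0],[0,0,0.0006]],[[-0.0415,0.155,0],[0,0,0.0006]],[[-0.0415,0.155,0],[0,0,0.0006]],[[-0.0415,0.155,0],[0,0,0.0006]],[[-0.0415,0.155,0],[0,0,0.0006]],[[-0.0415,0.155,0],[0,0,0.0006]],[[-0.0415,0.155,0],[0,0,0.0006]],[[-0.0415,0.155,0],[0,0,0.0006]],[[-0.0415,0.155,0],[0,0,0.0006]],[[-0.0415,0.155,0],[0,0,0]],[[0,0.002,0],[0,0,0]],[[0,0,0],[0,0,0]],[[0,0,0],[0,0,0]]]' && python3 -m jog '[[[0,0,-0.1],[0,0,0]],[[0,0,-0.2],[0,0,0]],[[0,0,-0.2],[0,0,0]],[[0,0,-0.15],[0,0,0]],[[0,0,-0.08],[0,0,0]],[[0,0,0],[0,0,0]],[[0,0,0],[0,0,0]]]'
python3 - <<'E'
from fit import *
s=save('side','side9')
cv2.imwrite('pics/crop9.png',cv2.resize(s[110:230,300:440],None,fx=5,fy=5,interpolation=cv2.INTER_CUBIC)[:,:,::-1])
E
```

```text
time: 42.35
tool_pos: [0.44, 0.3743, 0.185]
tcp_rot: [[0.101, 0.995, -0.001], [0.995, -0.101, -0.001], [-0.001, -0.001, -1.0]]
force: [0.2, 1.8, -1.8]
width: 0.351
grip_force: 39.5
time: 43.22
tool_pos: [0.4408, 0.3753, 0.0405]
tcp_rot: [[0.101, 0.995, 0.001], [0.995, -0.101, 0.001], [0.001, 0.001, -1.0]]
force: [0.5, 0.4, -2.4]
width: 0.345
grip_force: 39.4
```

View pics/crop9.png

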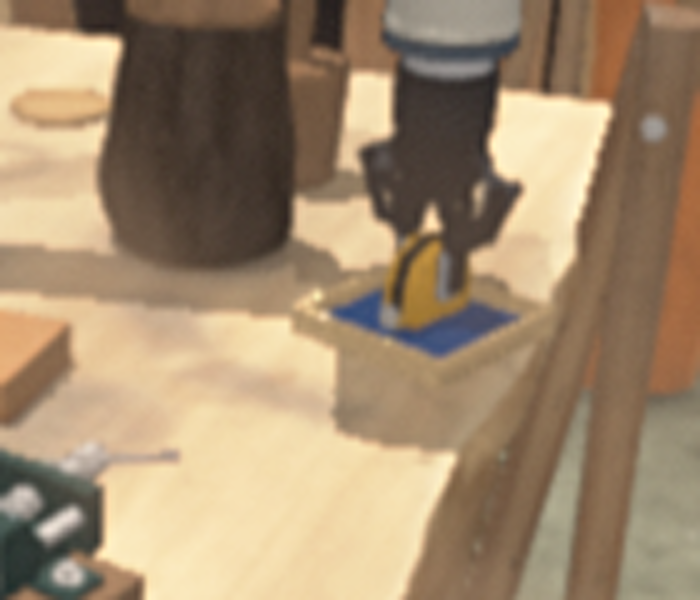

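The tape at crop (427,285) is upright and central over the blue tray. Setting it down.

```bash
python3 -m jog '[[[0,0,-0.02],[0,0,0]],[[0,0,-0.012],[0,0,0]],[[0,0,0],[0,0,0]]]';python3 -m jog '[[[0,0,-0.006],[0,0,0]],[[0,0,0],[0,0,0]]]';python3 -m jog '[[[0,0,-0.003],[0,0,0]],[[0,0,0],[0,0,0]]]'; python3 -m jog '[[[0,0,-0.003],[0,0,0]],[[0,0,0],[0,0,0]]]'
```

```text
time: 43.65
tool_pos: [0.4401, 0.3749, 0.033]
tcp_rot: [[0.101, 0.995, -0.0], [0.995, -0.101, -0.0], [-0.0, -0.0, -1.0]]
force: [-0.6, 0.3, -3.1]
width: 0.351
grip_force: 39.4
time: 43.9
tool_pos: [0.4405, 0.3751, 0.0323]
tcp_rot: [[0.101, 0.995, 0.001], [0.995, -0.101, 0.0], [0.0, 0.001, -1.0]]
force: [-0.7, -1.9, 5.3]
width: 0.344
grip_force: 38.9
time: 44.15
tool_pos: [0.4405, 0.3751, 0.0322]
tcp_rot: [[0.101, 0.995, 0.001], [0.995, -0.101, 0.0], [0.001, 0.001, -1.0]]
force: [-1.9, -4.3, 15.4]
width: 0.344
grip_force: 40.2
time: 44.4
tool_pos: [0.4406, 0.3751, 0.032]
tcp_rot: [[0.101, 0.995, 0.001], [0.995, -0.101, 0.001], [0.001, 0.001, -1.0]]
force: [-4.5, -5.5, 24.7]
width: 0.344
grip_force: 39.2
```

```bash
python3 -m jog '[[[0,0,0.005],[0,0,0]],[[0,0,0],[0,0,0]]]' && python3 -m jog '[[[0,0,0],[0,0,0]],[[0,0,0],[0,0,0]],[[0,0,0],[0,0,0]],[[0,0,0],[0,0,0]]]' 0.1 && python3 -m jog '[[[0,0,0.03],[0,0,0]],[[0,0,0.1],[0,0,0]],[[0,0,0.2],[0,0,0]],[[0,0,0.2],[0,0,0]],[[0,0,0.2],[0,0,0]],[[0,0,0.2],[0,0,0]],[[0,-0.15,0.1],[0,0,0]],[[0,-0.2,0],[0,0,0]],[[0,-0.2,0],[0,0,0]],[[0,-0.2,0],[0,0,0]],[[0,-0.2,0],[0,0,0]],[[0,-0.2,0],[0,0,0]],[[0,-0.2,0],[0,0,0]],[[0,-0.2,0],[0,0,0]],[[0,-0.2,0],[0,0,0]],[[0,0,0],[0,0,0]],[[0,0,0],[0,0,0]]]'
python3 - <<'E'
from fit import *
np.set_printoptions(precision=4,suppress=True)
t=save('top','top10');s=save('side','side10')
a=cv2.resize(t[140:240,390:470],(480,600));b=cv2.resize(t[160:240,180:250],(300,343));c=cv2.resize(s[140:230,340:430],(300,257))
cv2.imwrite('pics/crop10.png',np.hstack([a,np.vstack([b,c])])[:,:,::-1])
for n,g,tr in (('pale_block',(.369,-.354,-.04),(.41,-.3555,-.037)),('brown_block',(.4366,-.356,1.53),(.41,-.3555,-.037)),('wedge',(.571,-.369,.094),(.571,-.369,.093)),('tape_measure',(.4405,.373,-.1),(.441,.373,-.098))):
  for c in('top','side'):
    r=region(c,n,g)
    if r is not None:
      x,q=fit(n,g,{c:r});d=x[:2]-np.array(tr[:2]);cs,sn=np.cos(tr[2]),np.sin(tr[2]);print(n,c,x,round(q,2),'local',np.array([cs*d[0]+sn*d[1],-sn*d[0]+cs*d[1]]))
for n in('wax_tin','coaster'):
  for c in('top','side'):
    for r in cams.spot_point(c,n)[:1]: print(n,c,r['xyz'])
E
```

```text
time: 44.65
tool_pos: [0.4406, 0.3751, 0.0322]
tcp_rot: [[0.101, 0.995, 0.001], [0.995, -0.101, 0.0], [0.001, 0.001, -1.0]]
force: [-1.0, -2.8, 10.6]
width: 0.347
grip_force: 40.8
time: 45.15
tool_pos: [0.4402, 0.375, 0.0316]
tcp_rot: [[0.101, 0.995, -0.0], [0.995, -0.101, -0.0], [-0.0, -0.0, -1.0]]
force: [-0.5, -0.7, 0.7]
width: 0.55
grip_force: 0.0
time: 47.28
tool_pos: [0.4401, 0.0252, 0.2379]
tcp_rot: [[0.101, 0.995, 0.0], [0.995, -0.101, 0.0], [0.0, 0.0, -1.0]]
force: [-0.6, 0.5, 0.4]
width: 0.547
grip_force: 0.0
pale_block top [ 0.3676 -0.3565 -0.0231] 0.94 local [-0.0423 -0.0026]
pale_block side [ 0.3618 -0.351  -0.0184] 0.88 local [-0.0484  0.0027]
brown_block top [ 0.4338 -0.3548  1.5406] 0.79 local [0.0237 0.0016]
brown_block side [ 0.427  -0.3525  1.5338] 0.94 local [0.0169 0.0036]
wedge top [ 0.5704 -0.3681  0.0992] 0.9 local [-0.0005  0.0009]
wedge side [ 0.5659 -0.3661  0.1229] 0.96 local [-0.0049  0.0033]
tape_measure top [ 0.4391  0.3766 -0.1793] 0.83 local [-0.0022  0.0034]
tape_measure side [0.4326 0.388  0.0321] 0.9 local [-0.0098  0.0141]
wax_tin top [0.3577, -0.1921, 0.0031]
wax_tin side [0.3596, -0.193, -0.0039]
coaster top [0.634, -0.2221, -0.0018]
coaster side [0.4114, -0.3538, 0.0031]
```

View pics/crop10.png

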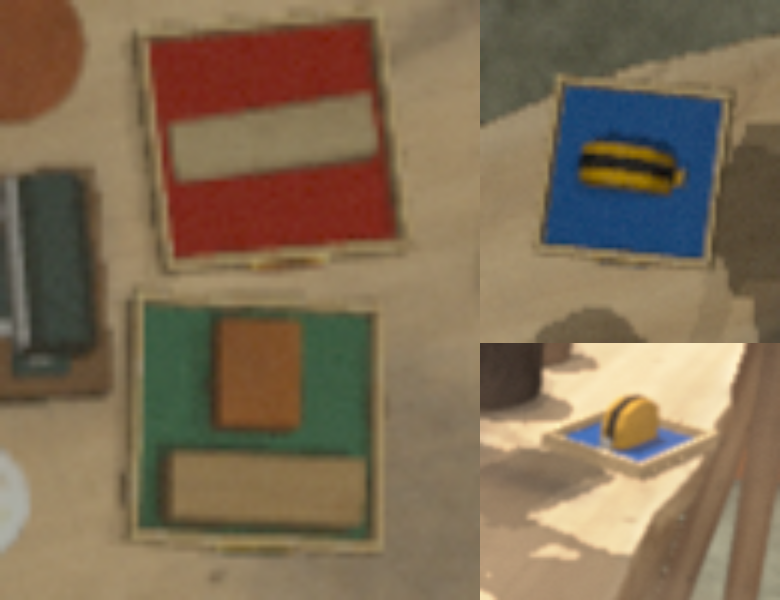

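The final crop shows all four pieces inside their trays and flat, with the tape upright. The tin and coaster haven't moved. Handing in.

```bash
python3 -c "
from plant import sign_off
print(sign_off())"
```

```text
the job is handed in; nothing more can be done
None
```

The job is handed in: both wooden blocks are in the green tray, the wedge is in the red tray and the tape measure is in the blue tray, all lowered into place and upright in the last pictures, with the wax tin and coaster unmoved; the sign-off gave no verdict.

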